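# Open the orange-capped sample jar

## Task

Unscrew the ribbed orange cap of the sample jar counter-clockwise in at least two twists, letting go in between to take a fresh grip while the cap is still on its thread. When it is free, lift it straight off and set it down, top up, in the middle of the white tile; do not squeeze or push the blue-capped jar, and do not drop the cap.

Things in the scene. Friction and masses are not known exactly. Their poses are not given: they have to be found in the camera images.
- orange_cap: Ribbed orange screw cap, 56 mm across, 34 mm high, 40 g, on a white jar 72 mm wide that cannot move. Origin: centre of its underside (114 mm above the bench at the start); z up; x along the white line on its top. Grip it by its sides from above, fingertips level with its underside: beside the neck below are 23 mm of free height. Turn it at constant height; once free, lift 20 mm to clear the neck.
- thread (a joint): Turn of the thread (rad), counter-clockwise from above: 0 shut, stop at 2.62. Drag 0.15 N m; it stays where left. The cap carries it round and may run 0.15 rad ahead of it. Below 1.7 rad the cap is held down, from 1.85 rad it lifts off; best at 2.3, when its white line points over the white mark on the jar's dark holder disc (100 mm wide, 12 mm high). Stays turned when the cap is off.
- tile: White glazed square tile, 160 x 160 x 6 mm, fixed on the bench. Origin: centre of its underside; its top is 6 mm above the bench.
- blue_jar: The same kind of jar in the same kind of fixed holder, but with a blue cap (top 148 mm above the bench): to be left shut and alone. Origin: centre of the holder's underside; z up.
Not all that is in view belongs to the job. There is more than one size of the orange_cap; the one meant has the size given above.

How it is judged (in metres and radians):
On the way, in this order (a step that is already met when the one before it is completed fails the run):
1. the cap has been twisted at least 25 degrees and let go of, still held by its thread (value of joint thread between 0.44 and 1.75 rad and contact force between the fingers and orange_cap below 0.1 N), for 0.1 s.
2. the unscrewed cap has been lifted off the jar's neck (height (world z) of orange_cap above 0.135 m and value of joint thread above 1.6 rad).
At the end, for the whole second after the job is handed in: The orange cap rests flat on the white tile, top up (within 10 degrees), its centre within 50 mm of the tile's centre, released and at rest (horizontal distance between orange_cap and tile below 0.05 m and height (world z) of orange_cap below 0.012 m and angle between orange_cap's own z axis and vertical below 0.17 rad and linear speed of orange_cap below 0.02 m/s); the robot touches nothing.
It fails at once if the blue-capped jar was squeezed or pushed hard (over 5 N) (contact force between the arm and blue_jar above 5 N).
It fails at once if the blue-capped jar was squeezed or pushed hard by the fingers (over 5 N) (contact force between the fingers and blue_jar above 5 N).
It fails at once if the cap was dropped (falling at over 0.7 m/s out of the fingers) (contact force between the fingers and orange_cap below 0.1 N and linear speed of orange_cap above 0.7 m/s).
It also fails if it takes over 54 s, if anything falls off the work surface, if the arm or the gripper's body presses on something with over 40 N, if the wrist force passes 120 N, or if a joint passes its speed limit or range.

## Robot

A 6-joint arm with a two-finger parallel gripper is mounted at the origin on a cart in front of the work surface, level with it; the furniture and walls round the work are solid. World frame = base frame: x ahead of the robot, y to its left, z up, the work surface at z = 0. Lengths are in mm, angles in rad, forces in N, time in s.
With the tool pointing down it reaches from about 300 to 775 mm from the base axis. Payload 14.6 kg.
Tool frame: the origin (TCP) lies at the very end of the fingers, on their centre line; the grasp point (between the pads) lies r.grip_point_offset behind it (r.grip_point_offset is the distance from the TCP to the grasp point, in mm); z points along the fingers, y is the line along which they close (so a half turn about z gives the same grasp; the last joint's range is limited). The gripper opens to 94 mm and grips with 3 to 60 N. Pads are 16 mm wide; open, the fingers measure 119 mm over their backs; the gripper's body (75 mm by 177 mm) begins 78 mm behind the grasp point.
Start: joints at [-1.321, 0.3, 1.521, -0, 1.321, -0.067], TCP at [171.333, -522.622, 205.446] pointing down, gripper open.
Joint ranges: [-3.03, 3.03], [-0.79, 2.21], [0.23, 2.52], [-1.04, 4.18], [0, 3.07], [-2.55, 2.55]. Speed limits (rad/s): [2.22, 2.22, 2.57, 3.14, 3.14, 3.14].

## Interface

Orientations are given as [roll, pitch, yaw] about the fixed x, y, z axes, in that order (R = Rz(yaw) Ry(pitch) Rx(roll)).
In Python, from cell import r gives the robot as it stands.
- The arm moves only by the tool arm_command, never from a script. Its argument "rows" is a list of rows, each an object of numbers: "dx", "dy", "dz": the shift along the tool's x, y, z in cm; "wx", "wy", "wz": the turn, a rotation vector about the tool's x, y, z in degrees; "hand": the closure, from 0 (fully open) to 1 (shut). In form: [{"dx": .., "dy": .., "dz": .., "wx": .., "wy": .., "wz": .., "hand": ..}, ...]. A call has 1 to 5 rows; each row is the pose to reach, as a shift and turn from the pose commanded when the call began, along the tool's axes at that moment; what a row does not reach only later rows make up. A row lasts 1/8 s, in which the tool goes at most 62.5 mm and 10.7 degrees, less where a joint would pass 70% of its speed; a pose out of reach is approached as far as the arm can. A call with a gripper value outside its range is refused whole. The fingers move at their own pace and stop on an object; the grip force is fixed at half the most. Time passes only in rows, so rows that repeat a pose let the fingers close. It gives the time, the measured TCP pose, the force, the opening and the grip force at its end, in the units of the state.
- r.state(): the state, without advancing time (a new reading comes with each control period).
- r.snapshot(name): name is "scene" or "top" or "wrist"; returns a dict with "color" (400x640x3 uint8, red, green, blue), "depth" (400x640 float32, mm along the optical axis (not along the pixel's ray), 0 where there is no reading), "vertical_fov" (degrees; the focal length in pixels is half the picture's height over the tangent of half this angle, whatever the lens; pixels are square), "cx", "cy" (the principal point, pixels), "rvec" (rotation vector, rad) and "tvec" (3), from world to camera coordinates, as OpenCV has them. Camera axes: x right, y down, z forward; pixel columns grow to the right and rows downward; lengths in mm; the calibration is good to about 2 mm. A picture is of the moment at which its call begins.
- r.job_done(): hands the job in; it is judged then, once.
The state is a dict: "clock": time; "q": joint angles; "qd": joint speeds; "tau": joint torques, N m; "tcp_pos": TCP position; "tcp_rot": TCP orientation; "ft_force": force on the tool from outside, world axes, zero at the start; "wrist_torque": the same for the moment, N m; "opening": finger opening in mm; "finger_force": force on a finger pad.
Only numpy, scipy, OpenCV 4.12 (cv2) and the standard library are available. Lean on these libraries where they do the work, as an engineer would, in place of code of your own. Each camera call takes 0.05 s, during which the arm holds its last target. There are 200 camera calls.

## Working session

There is one attempt and no reset: what is moved stays moved. The work goes in short steps, Python scripts to look and compute and a tool call to move; the robot and the scene stay as the last step left them, time stands still between calls to the robot, and variables do not carry over. Pictures are saved under pics/ and viewed, at most 10 in all, crops included, and the job is handed in when it is done.

Besides the shell and the picture viewer there is one more tool, called after "Emit:" by a JSON object that holds its "method" and its "body", one argument or row to a line. arm_command: Moves the arm, as the interface text tells. Its arguments: {"type":"object","properties":{"rows":{"type":"array","items":{"type":"object","properties":{"dx":{"type":"number"},"dy":{"type":"number"},"dz":{"type":"number"},"wx":{"type":"number"},"wy":{"type":"number"},"wz":{"type":"number"},"hand":{"type":"number"}}}}},"required":["rows"]}

```bash
mkdir -p pics; ls; cat > h.py <<'E'
import numpy as np,cv2
from cell import r
def snap(n,f=None):
    s=r.snapshot(n)
    if f: cv2.imwrite('pics/'+f,s['color'][:,:,::-1])
    return s
def px2w(s,u,v,z=None):
    f=200/np.tan(np.radians(s['vertical_fov'])/2)
    R=cv2.Rodrigues(np.array(s['rvec'],float))[0];t=np.array(s['tvec'],float).ravel()
    d=np.array([(u-s['cx'])/f,(v-s['cy'])/f,1])
    if z is None:
        return R.T@(d*s['depth'][int(v),int(u)]-t)
    c=-R.T@t; w=R.T@d
    return c+w*(z-c[2])/w[2]
E
python3 - <<'E'
from h import *
import pickle
print(r.state(),r.grip_point_offset)
for n in('top','scene'):
    s=snap(n,n+'.png');pickle.dump(s,open(n+'.pkl','wb'))
E
```

```text
pics
{'clock': 0.0, 'q': array([-1.32058854e+00,  3.00468279e-01,  1.52159279e+00,  4.40540632e-06,
        1.32067502e+00, -6.65780936e-02]), 'qd': array([ 3.94028896e-04,  2.96694460e-04, -5.26275064e-05,  5.75622286e-04,
       -5.75019921e-04,  8.21925590e-04]), 'tau': array([-4.21902223e-03, -5.31807446e+01, -3.52741277e+01,  7.06428546e-02,
        2.44482147e-02, -1.15730440e-04]), 'tcp_pos': array([ 171.27762767, -522.37600705,  204.88291914]), 'tcp_rot': array([-3.14045204e+00, -8.03287654e-05,  3.16784740e-01]), 'ft_force': array([-0.21030293,  0.06255359,  0.32207498]), 'wrist_torque': array([ 0.01023483, -0.05199414,  0.04670341]), 'finger_force': 0.0, 'opening': 93.93758167496846} 18.8
```

View pics/top.png

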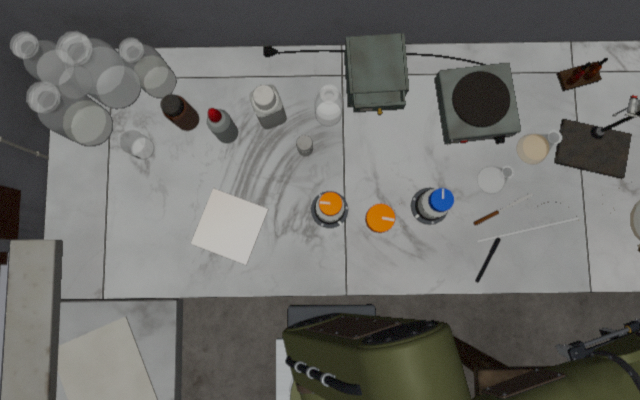

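View pics/scene.png

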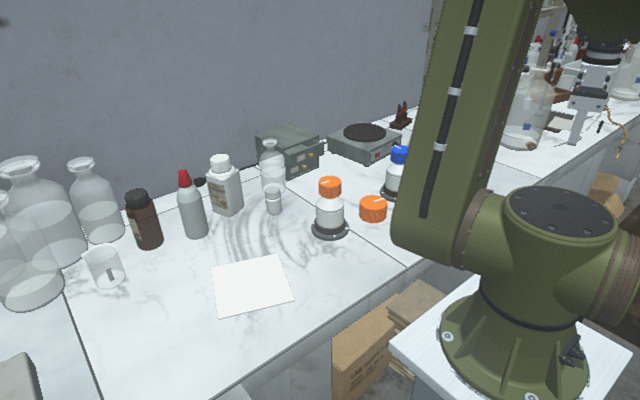

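The top view shows the jar cap at (330,204) with its white line pointing left, a loose orange cap on the bench at (380,218), the blue jar at (438,203) and the tile centred at about (229,227).

```bash
python3 - <<'E'
from h import *
import pickle
s=pickle.load(open('top.pkl','rb'))
hsv=cv2.cvtColor(s['color'],cv2.COLOR_RGB2HSV)
m=((hsv[...,0]<20)&(hsv[...,1]>180)&(hsv[...,2]>150)).astype('uint8')
m=cv2.morphologyEx(m,cv2.MORPH_CLOSE,np.ones((7,7)))
n,l,st,c=cv2.connectedComponentsWithStats(m)
for i in range(1,n):
    if st[i,4]>100: print(st[i],c[i],px2w(s,*c[i]),px2w(s,*c[i],148))
for n,u,v,z in [('blue',441,199,148),('tile',229,227,6),('t1',215,190,6),('t2',267,208,6),('t3',245,263,6),('t4',192,245,6),('line0',319,203,148),('line1',331,204,148)]:
    print(n,px2w(s,u,v,z),px2w(s,u,v))
im=cv2.resize(s['color'][165:255,280:470],None,fx=4,fy=4,interpolation=cv2.INTER_CUBIC)
cv2.imwrite('pics/c1.png',im[:,:,::-1])
E
```

```text
[320 192  22  23 405] [330.19506173 203.1382716 ] [485.56351321  14.62826646 147.32899282] [485.48409071  14.6418928  148.        ]
[367 204  28  28 607] [380.276771   217.48434926] [ 458.57745373 -115.83179218   45.36639581] [ 449.62866044 -103.23030418  148.        ]
blue [ 491.62943038 -248.63659896  148.        ] [ 491.98442759 -249.35170482  145.13030772]
tile [442.32824942 281.45563527   6.        ] [442.30834293 281.40352023   6.27662769]
t1 [542.15708975 319.93162145   6.        ] [542.48626204 320.41291475   3.79393499]
t2 [491.63832016 180.4847581    6.        ] [493.00625977 181.85443796  -6.42235382]
t3 [346.93011351 238.45901085   6.        ] [346.92480317 238.90161023   3.14676266]
t4 [396.05207298 378.93639029   6.        ] [396.21219919 380.10497849   1.57064743]
line0 [486.19389761  41.22718609 148.        ] [486.41564662  41.232414   146.1362529 ]
line1 [483.39636752  12.76488127 148.        ] [483.53219965  12.73931215 146.83454053]
```

View pics/c1.png

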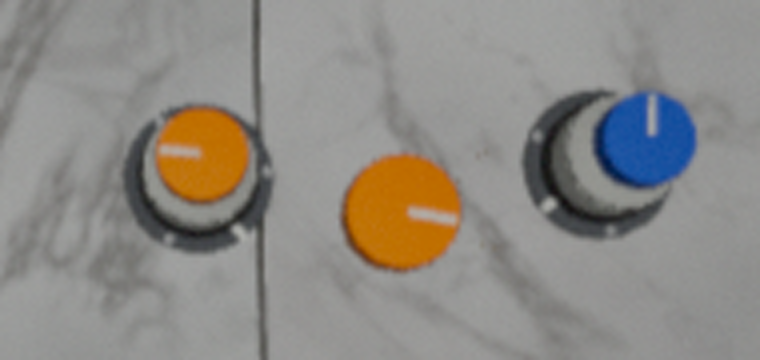

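Closer in, the line points along about +y, and the jar's mark at lower right is 2.3 rad further counter-clockwise, as expected. The tile's centre is about (444, 279.5). I'm moving above the jar cap.

Emit:
{"method": "arm_command", "body": {
  "rows": [
    {"dx": 4,"dy": -3.5,"dz": -3,"hand": 0},
    {"dx": 8,"dy": -7,"dz": -3,"hand": 0},
    {"dx": 12,"dy": -10.5,"dz": -3,"hand": 0},
    {"dx": 16,"dy": -14,"dz": -3,"hand": 0},
    {"dx": 20,"dy": -17.5,"dz": -3,"hand": 0}
  ]
}}

```text
validation failed for argument at $.ro...
```

Emit:
{"method": "arm_command", "body": {
  "rows": [
    {"dx": 4,"dy": -3.5,"hand": 0},
    {"dx": 8,"dy": -7,"hand": 0},
    {"dx": 12,"dy": -10.5,"hand": 0},
    {"dx": 16,"dy": -14,"hand": 0},
    {"dx": 20,"dy": -17.5,"hand": 0}
  ]
}}

```text
validation failed for argument at $.ro...
```

Emit:
{"method": "arm_command", "body": {
  "rows": [
    {"dx": 3.5,"dy": -3.1,"wz": 6,"hand": 0},
    {"dx": 6.6,"dy": -6.2,"wz": 12,"hand": 0},
    {"dx": 6.6,"dy": -6.2,"wz": 18.1,"hand": 0},
    {"dx": 6.6,"dy": -6.2,"wz": 18.1,"hand": 0}
  ]
}}

```text
validation failed for argument at $.ro...
```

```bash
python3 - <<'E'
from h import *
import pickle
s=snap('wrist','w1.png');pickle.dump(s,open('w1.pkl','wb'))
q=r.state();print(q['clock'],q['q'],q['tcp_pos'],q['tcp_rot'],q['ft_force'])
E
```

```text
0.15 [-1.32061960e+00  3.00315620e-01  1.52142744e+00  1.01428442e-05
  1.32069931e+00 -6.65610600e-02] [ 171.27910081 -522.44449986  205.03661391] [-3.14074547e+00 -6.63199359e-05  3.16735248e-01] [ 0.06511022 -0.54525967  0.49404885]
```

View pics/w1.png

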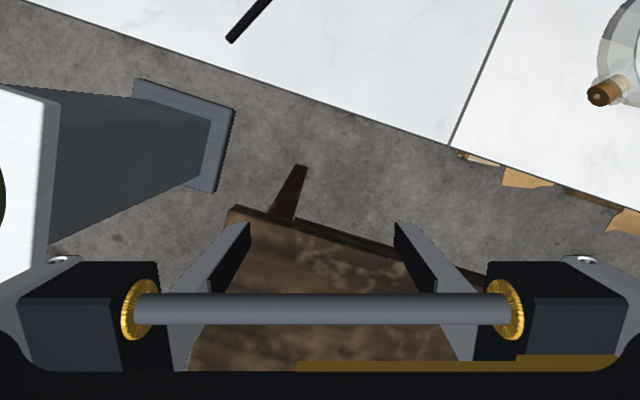

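The moves were refused (it seems all keys are needed), so the wrist picture shows only the start spot: floor and the bench edge. I'll resend with every key.

Emit:
{"method": "arm_command", "body": {
  "rows": [
    {"dx": 4,"dy": -3.5,"dz": -3,"wx": 0,"wy": 0,"wz": 0,"hand": 0},
    {"dx": 8,"dy": -7,"dz": -3,"wx": 0,"wy": 0,"wz": 0,"hand": 0},
    {"dx": 12,"dy": -10.5,"dz": -3,"wx": 0,"wy": 0,"wz": 0,"hand": 0},
    {"dx": 16,"dy": -14,"dz": -3,"wx": 0,"wy": 0,"wz": 0,"hand": 0},
    {"dx": 20,"dy": -17.5,"dz": -3,"wx": 0,"wy": 0,"wz": 0,"hand": 0}
  ]
}}

```text
clock: 0.78
tcp_pos: [307.4, -292.4, 235.4]
tcp_rot: [3.142, -0.0, 0.317]
ft_force: [0.8, 0.2, 0.7]
opening: 94.0
finger_force: 0.0
```

Emit:
{"method": "arm_command", "body": {
  "rows": [
    {"dx": 4,"dy": -3.5,"dz": 0,"wx": 0,"wy": 0,"wz": 0,"hand": 0},
    {"dx": 8,"dy": -7,"dz": 0,"wx": 0,"wy": 0,"wz": 0,"hand": 0},
    {"dx": 12,"dy": -10.5,"dz": 0,"wx": 0,"wy": 0,"wz": 0,"hand": 0},
    {"dx": 16,"dy": -14,"dz": 0,"wx": 0,"wy": 0,"wz": 0,"hand": 0},
    {"dx": 20,"dy": -17.5,"dz": 0,"wx": 0,"wy": 0,"wz": 0,"hand": 0}
  ]
}}

```text
clock: 1.4
tcp_pos: [443.0, -63.7, 235.5]
tcp_rot: [3.141, -0.0, 0.317]
ft_force: [0.7, -1.2, -0.3]
opening: 93.8
finger_force: 0.0
```

Emit:
{"method": "arm_command", "body": {
  "rows": [
    {"dx": 3.5,"dy": -3.1,"dz": 0,"wx": 0,"wy": 0,"wz": 6,"hand": 0},
    {"dx": 6.6,"dy": -6.2,"dz": 0,"wx": 0,"wy": 0,"wz": 12,"hand": 0},
    {"dx": 6.6,"dy": -6.2,"dz": 0,"wx": 0,"wy": 0,"wz": 18.1,"hand": 0},
    {"dx": 6.6,"dy": -6.2,"dz": 0,"wx": 0,"wy": 0,"wz": 18.1,"hand": 0}
  ]
}}

```text
clock: 1.9
tcp_pos: [485.7, 14.3, 235.2]
tcp_rot: [3.142, 0.001, 0.002]
ft_force: [0.1, -0.2, -0.8]
opening: 94.1
finger_force: 0.0
```

```bash
python3 - <<'E'
from h import *
import pickle
s=snap('wrist','w2.png');pickle.dump(s,open('w2.pkl','wb'))
q=r.state();print(q['clock'],q['q'],q['tcp_pos'],q['tcp_rot'],q['ft_force'])
E
```

```text
1.95 [-4.66356383e-02  1.32898583e-01  1.65365198e+00 -3.99039276e-05
  1.35545724e+00  1.52095601e+00] [485.64519987  13.96446762 235.26997882] [3.14157441e+00 4.16571602e-04 3.21321355e-03] [ 0.58382482 -0.64246384  0.02012863]
```

View pics/w2.png

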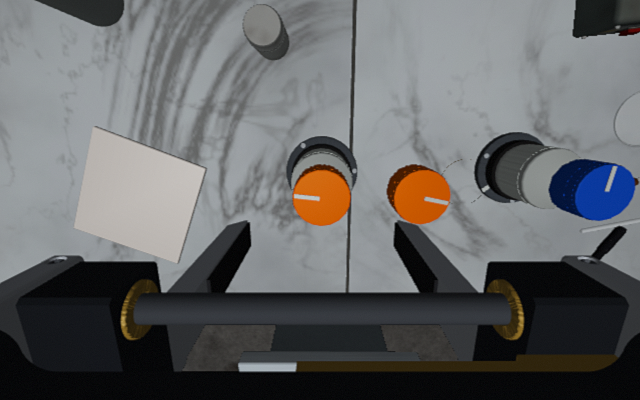

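The wrist view shows the cap's top at about (321,197), midway between the fingers, with the loose cap to its right and the tile on the left.

```bash
python3 - <<'E'
from h import *
import pickle
s=pickle.load(open('w2.pkl','rb'))
hsv=cv2.cvtColor(s['color'],cv2.COLOR_RGB2HSV)
m=((hsv[...,0]<20)&(hsv[...,1]>180)&(hsv[...,2]>60)).astype('uint8')
P=[px2w(s,u,v) for v,u in np.argwhere(m) if 285<u<360 and 160<v<235]
P=np.array(P);T=P[np.abs(P[:,2]-148)<6]
print(len(P),len(T),T.min(0),T.max(0),(np.percentile(T,1,0)+np.percentile(T,99,0))/2,np.median(T,0))
print((cv2.minEnclosingCircle(T[:,:2].astype('float32'))))
for n,u,v,z in [('l0',295,197,148),('l1',319,198,148),('t1',95,127,6),('t2',206,168,6),('t3',180,262,6),('t4',74,228,6)]: print(n,px2w(s,u,v,z))
E
```

```text
2574 2439 [460.18966768 -12.24520496 142.07981815] [515.47549893  42.09387072 150.20214322] [488.43823587  15.38071512 146.51455955] [489.46164976  14.53500625 147.41265056]
((488.0790710449219, 15.632801055908203), 27.912900924682617)
l0 [488.74944361  39.96413734 148.        ]
l1 [487.82764397  17.38276013 148.        ]
t1 [548.30256569 323.04776372   6.        ]
t2 [492.41918325 177.73794227   6.        ]
t3 [346.89318665 231.76480364   6.        ]
t4 [402.02271619 382.46791005   6.        ]
```

Emit:
{"method": "arm_command", "body": {
  "rows": [
    {"dx": 0.2,"dy": -0.1,"dz": 4,"wx": 0,"wy": 0,"wz": 0,"hand": 0},
    {"dx": 0.2,"dy": -0.1,"dz": 7,"wx": 0,"wy": 0,"wz": 0,"hand": 0},
    {"dx": 0.2,"dy": -0.1,"dz": 10,"wx": 0,"wy": 0,"wz": 0,"hand": 0},
    {"dx": 0.2,"dy": -0.1,"dz": 11.9,"wx": 0,"wy": 0,"wz": 0,"hand": 0},
    {"dx": 0.2,"dy": -0.1,"dz": 11.9,"wx": 0,"wy": 0,"wz": 0,"hand": 0}
  ]
}}

```text
clock: 2.58
tcp_pos: [487.1, 14.6, 115.6]
tcp_rot: [-3.142, 0.002, 0.002]
ft_force: [-0.1, -0.1, 0.4]
opening: 93.9
finger_force: 0.0
```

Emit:
{"method": "arm_command", "body": {
  "rows": [
    {"dx": 0,"dy": 0,"dz": 0,"wx": 0,"wy": 0,"wz": 0,"hand": 0.3},
    {"dx": 0,"dy": 0,"dz": 0,"wx": 0,"wy": 0,"wz": 0,"hand": 0.4},
    {"dx": 0,"dy": 0,"dz": 0,"wx": 0,"wy": 0,"wz": 0,"hand": 0.6},
    {"dx": 0,"dy": 0,"dz": 0,"wx": 0,"wy": 0,"wz": 0,"hand": 1},
    {"dx": 0,"dy": 0,"dz": 0,"wx": 0,"wy": 0,"wz": 0,"hand": 1}
  ]
}}

```text
clock: 3.2
tcp_pos: [487.9, 15.1, 116.6]
tcp_rot: [3.142, -0.0, 0.001]
ft_force: [-0.9, -0.8, 1.9]
opening: 55.1
finger_force: 30.0
```

Emit:
{"method": "arm_command", "body": {
  "rows": [
    {"dx": 0,"dy": 0,"dz": 0,"wx": 0,"wy": 0,"wz": -7,"hand": 1},
    {"dx": 0,"dy": 0,"dz": 0,"wx": 0,"wy": 0,"wz": -14,"hand": 1},
    {"dx": 0,"dy": 0,"dz": 0,"wx": 0,"wy": 0,"wz": -21,"hand": 1},
    {"dx": 0,"dy": 0,"dz": 0,"wx": 0,"wy": 0,"wz": -28,"hand": 1},
    {"dx": 0,"dy": 0,"dz": 0,"wx": 0,"wy": 0,"wz": -35,"hand": 1}
  ]
}}

```text
clock: 3.82
tcp_pos: [487.6, 15.8, 116.7]
tcp_rot: [-3.14, -0.001, 0.616]
ft_force: [-3.3, 7.8, 3.5]
opening: 55.3
finger_force: 30.0
```

Emit:
{"method": "arm_command", "body": {
  "rows": [
    {"dx": 0,"dy": 0,"dz": 0,"wx": 0,"wy": 0,"wz": -7,"hand": 1},
    {"dx": 0,"dy": 0,"dz": 0,"wx": 0,"wy": 0,"wz": -14,"hand": 1},
    {"dx": 0,"dy": 0,"dz": 0,"wx": 0,"wy": 0,"wz": -21,"hand": 1},
    {"dx": 0,"dy": 0,"dz": 0,"wx": 0,"wy": 0,"wz": -28,"hand": 1},
    {"dx": 0,"dy": 0,"dz": 0,"wx": 0,"wy": 0,"wz": -35,"hand": 1}
  ]
}}

```text
clock: 4.45
tcp_pos: [487.2, 16.4, 116.7]
tcp_rot: [-3.139, -0.002, 1.226]
ft_force: [-6.4, 12.2, 7.4]
opening: 55.5
finger_force: 30.0
```

Emit:
{"method": "arm_command", "body": {
  "rows": [
    {"dx": 0,"dy": 0,"dz": 0,"wx": 0,"wy": 0,"wz": 0,"hand": 1},
    {"dx": 0,"dy": 0,"dz": 0,"wx": 0,"wy": 0,"wz": 0,"hand": 0},
    {"dx": 0,"dy": 0,"dz": 0,"wx": 0,"wy": 0,"wz": 0,"hand": 0},
    {"dx": 0,"dy": 0,"dz": 0,"wx": 0,"wy": 0,"wz": 0,"hand": 0},
    {"dx": 0,"dy": 0,"dz": 0,"wx": 0,"wy": 0,"wz": 0,"hand": 0}
  ]
}}

```text
clock: 5.08
tcp_pos: [487.8, 15.0, 116.4]
tcp_rot: [-3.142, 0.0, 1.223]
ft_force: [-0.0, -0.5, 0.6]
opening: 91.6
finger_force: 0.0
```

```bash
python3 - <<'E'
from h import *
a=snap('wrist')['color']; b=snap('top')['color'][165:255,290:400]
b=cv2.resize(b,(488,400),interpolation=cv2.INTER_CUBIC); a=cv2.resize(a[100:300,200:440],(300,250))
c=np.zeros((400,788,3),'uint8');c[:,:488]=b;c[:250,488:]=a
cv2.imwrite('pics/t1.png',c[:,:,::-1]); print(r.state()['tcp_rot'])
E
```

```text
[-3.14158659e+00  2.28678887e-05  1.22254616e+00]
```

View pics/t1.png

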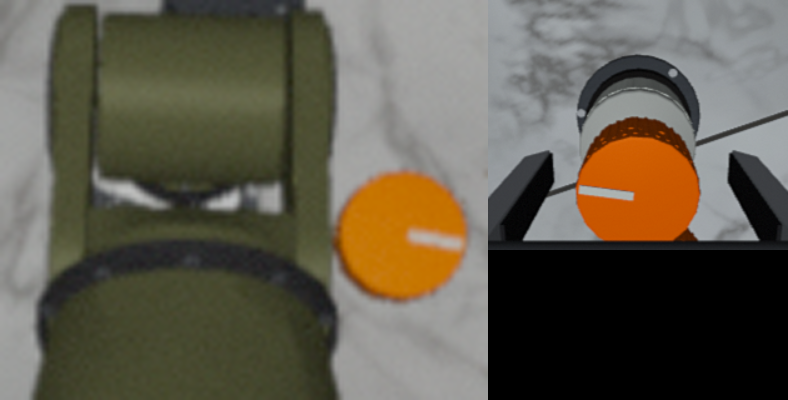

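The wrist view shows the line at nearly the same angle between the fingers, so the cap turned with the hand (about 63–70°) and is now released. The side force suggests the true cap x is about 2 mm smaller. I'll correct that and swing the hand back for a fresh grip.

Emit:
{"method": "arm_command", "body": {
  "rows": [
    {"dx": -0.07,"dy": -0.19,"dz": 0,"wx": 0,"wy": 0,"wz": 8,"hand": 0},
    {"dx": -0.07,"dy": -0.19,"dz": 0,"wx": 0,"wy": 0,"wz": 17,"hand": 0},
    {"dx": -0.07,"dy": -0.19,"dz": 0,"wx": 0,"wy": 0,"wz": 26,"hand": 0},
    {"dx": -0.07,"dy": -0.19,"dz": 0,"wx": 0,"wy": 0,"wz": 35,"hand": 0},
    {"dx": -0.07,"dy": -0.19,"dz": 0,"wx": 0,"wy": 0,"wz": 44,"hand": 0}
  ]
}}

```text
clock: 5.8
tcp_pos: [485.8, 15.0, 116.4]
tcp_rot: [3.142, 0.0, 0.449]
ft_force: [-0.2, 0.0, 0.4]
opening: 93.8
finger_force: 0.0
```

Emit:
{"method": "arm_command", "body": {
  "rows": [
    {"dx": 0,"dy": 0,"dz": 0,"wx": 0,"wy": 0,"wz": 9,"hand": 0},
    {"dx": 0,"dy": 0,"dz": 0,"wx": 0,"wy": 0,"wz": 18,"hand": 0},
    {"dx": 0,"dy": 0,"dz": 0,"wx": 0,"wy": 0,"wz": 26,"hand": 0},
    {"dx": 0,"dy": 0,"dz": 0,"wx": 0,"wy": 0,"wz": 26,"hand": 0}
  ]
}}

```text
clock: 6.3
tcp_pos: [485.8, 15.0, 116.5]
tcp_rot: [-3.142, -0.0, 0.002]
ft_force: [-0.5, 0.0, -0.2]
opening: 94.4
finger_force: 0.0
```

Emit:
{"method": "arm_command", "body": {
  "rows": [
    {"dx": 0,"dy": 0,"dz": 0,"wx": 0,"wy": 0,"wz": 0,"hand": 0.3},
    {"dx": 0,"dy": 0,"dz": 0,"wx": 0,"wy": 0,"wz": 0,"hand": 0.4},
    {"dx": 0,"dy": 0,"dz": 0,"wx": 0,"wy": 0,"wz": 0,"hand": 0.6},
    {"dx": 0,"dy": 0,"dz": 0,"wx": 0,"wy": 0,"wz": 0,"hand": 1},
    {"dx": 0,"dy": 0,"dz": 0,"wx": 0,"wy": 0,"wz": 0,"hand": 1}
  ]
}}

```text
clock: 6.92
tcp_pos: [485.7, 14.9, 116.5]
tcp_rot: [3.141, 0.0, 0.001]
ft_force: [-0.3, -2.0, -0.2]
opening: 55.3
finger_force: 30.0
```

Emit:
{"method": "arm_command", "body": {
  "rows": [
    {"dx": 0,"dy": 0,"dz": 0,"wx": 0,"wy": 0,"wz": -7,"hand": 1},
    {"dx": 0,"dy": 0,"dz": 0,"wx": 0,"wy": 0,"wz": -14,"hand": 1},
    {"dx": 0,"dy": 0,"dz": 0,"wx": 0,"wy": 0,"wz": -21,"hand": 1},
    {"dx": 0,"dy": 0,"dz": 0,"wx": 0,"wy": 0,"wz": -28,"hand": 1},
    {"dx": 0,"dy": 0,"dz": 0,"wx": 0,"wy": 0,"wz": -35,"hand": 1}
  ]
}}

```text
clock: 7.55
tcp_pos: [485.9, 14.8, 116.5]
tcp_rot: [3.141, -0.0, 0.616]
ft_force: [2.0, -1.5, -0.3]
opening: 55.5
finger_force: 30.0
```

Emit:
{"method": "arm_command", "body": {
  "rows": [
    {"dx": 0,"dy": 0,"dz": 0,"wx": 0,"wy": 0,"wz": -8,"hand": 1},
    {"dx": 0,"dy": 0,"dz": 0,"wx": 0,"wy": 0,"wz": -16,"hand": 1},
    {"dx": 0,"dy": 0,"dz": 0,"wx": 0,"wy": 0,"wz": -24,"hand": 1},
    {"dx": 0,"dy": 0,"dz": 0,"wx": 0,"wy": 0,"wz": -32,"hand": 1},
    {"dx": 0,"dy": 0,"dz": 0,"wx": 0,"wy": 0,"wz": -39,"hand": 1}
  ]
}}

```text
clock: 8.18
tcp_pos: [486.0, 15.0, 116.5]
tcp_rot: [3.141, -0.0, 1.297]
ft_force: [1.4, -0.4, -0.7]
opening: 55.3
finger_force: 30.0
```

```bash
python3 - <<'E'
from h import *
s=snap('wrist')
cv2.imwrite('pics/t2.png',cv2.resize(s['color'][100:300,160:480],None,fx=2,fy=2)[:,:,::-1]); q=r.state();print(q['tcp_pos'],q['tcp_rot'],q['ft_force'],q['wrist_torque'])
E
```

```text
[486.00048162  15.00647967 116.47657779] [ 3.14105021e+00 -2.06559382e-04  1.30232096e+00] [ 1.48480931 -0.70095517 -0.48077484] [-0.10577937 -0.36435078 -0.14109608]
```

View pics/t2.png

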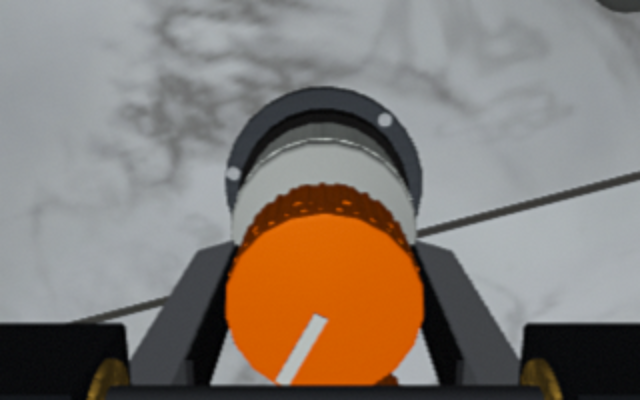

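The line now runs from (320,318) to (282,385) in the crop, towards lower left. I'm converting that to a world angle.

```bash
python3 - <<'E'
from h import *
import pickle
s=snap('wrist')
a=px2w(s,160+320/2,100+318/2,148);b=px2w(s,160+283/2,100+384/2,148)
print(a,b,np.degrees(np.arctan2(*(b-a)[1::-1])))
s=pickle.load(open('w2.pkl','rb'))
a=px2w(s,319,198,148);b=px2w(s,295,197,148);print(np.degrees(np.arctan2(*(b-a)[1::-1])))
s=pickle.load(open('top.pkl','rb'))
# mark on holder, crop c1 (240,233)
m=px2w(s,280+240/4,165+233/4,12)-np.array([486,15,12]);print(m,np.degrees(np.arctan2(m[1],m[0])))
E
```

```text
[485.95737539  13.78778409 148.        ] [470.30581926  -3.26647745 148.        ] -132.5441715788048
87.66241354671713
[-38.29389049 -28.13509016   0.        ] -143.6947223450197
```

The cap has turned about 140°, putting the thread at about 2.3–2.4 rad. I'm lifting straight up.

Emit:
{"method": "arm_command", "body": {
  "rows": [
    {"dx": 0,"dy": 0,"dz": -0.5,"wx": 0,"wy": 0,"wz": 0,"hand": 1},
    {"dx": 0,"dy": 0,"dz": -1.2,"wx": 0,"wy": 0,"wz": 0,"hand": 1},
    {"dx": 0,"dy": 0,"dz": -2.2,"wx": 0,"wy": 0,"wz": 0,"hand": 1},
    {"dx": 0,"dy": 0,"dz": -3.5,"wx": 0,"wy": 0,"wz": 0,"hand": 1},
    {"dx": 0,"dy": 0,"dz": -5,"wx": 0,"wy": 0,"wz": 0,"hand": 1}
  ]
}}

```text
clock: 8.9
tcp_pos: [485.8, 15.1, 167.6]
tcp_rot: [3.141, -0.0, 1.292]
ft_force: [0.2, 0.2, 0.2]
opening: 55.1
finger_force: 30.0
```

Emit:
{"method": "arm_command", "body": {
  "rows": [
    {"dx": 2,"dy": -0.9,"dz": -1,"wx": 0,"wy": 0,"wz": 0,"hand": 1},
    {"dx": 5,"dy": -2.25,"dz": -1,"wx": 0,"wy": 0,"wz": 0,"hand": 1},
    {"dx": 8.5,"dy": -3.8,"dz": -1,"wx": 0,"wy": 0,"wz": 0,"hand": 1},
    {"dx": 12,"dy": -5.4,"dz": -1,"wx": 0,"wy": 0,"wz": 0,"hand": 1},
    {"dx": 15.5,"dy": -7,"dz": -1,"wx": 0,"wy": 0,"wz": 0,"hand": 1}
  ]
}}

```text
clock: 9.52
tcp_pos: [460.9, 184.6, 177.4]
tcp_rot: [3.141, -0.0, 1.292]
ft_force: [-0.4, -0.9, -0.3]
opening: 55.4
finger_force: 30.0
```

Emit:
{"method": "arm_command", "body": {
  "rows": [
    {"dx": 3.5,"dy": -1.5,"dz": 0,"wx": 0,"wy": 0,"wz": 0,"hand": 1},
    {"dx": 6.5,"dy": -2.9,"dz": 0.5,"wx": 0,"wy": 0,"wz": 0,"hand": 1},
    {"dx": 8.8,"dy": -4,"dz": 2,"wx": 0,"wy": 0,"wz": 0,"hand": 1},
    {"dx": 8.8,"dy": -4,"dz": 4,"wx": 0,"wy": 0,"wz": 0,"hand": 1},
    {"dx": 8.8,"dy": -4,"dz": 6,"wx": 0,"wy": 0,"wz": 0,"hand": 1}
  ]
}}

```text
clock: 10.15
tcp_pos: [446.8, 279.4, 116.7]
tcp_rot: [3.141, -0.0, 1.293]
ft_force: [0.2, 0.3, -0.8]
opening: 55.5
finger_force: 30.0
```

```bash
python3 - <<'E'
from h import *
a=snap('wrist')['color']; b=snap('scene')['color']
cv2.imwrite('pics/p1.png',np.vstack([cv2.resize(a,(450,281)),cv2.resize(b,(450,281))])[:,:,::-1]); q=r.state();print(q['clock'],q['tcp_pos'],q['tcp_rot'],q['ft_force'])
E
```

```text
10.25 [446.0689925  278.64332897 115.44204469] [-3.13961301e+00  1.86857974e-03  1.29244918e+00] [-0.37542571 -1.14248099 -0.52050093]
```

View pics/p1.png

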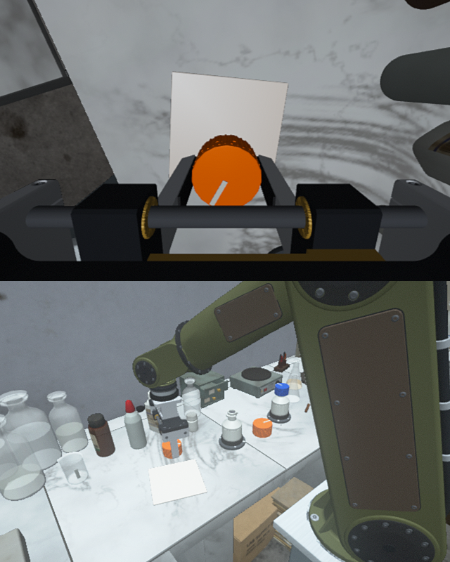

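The cap is held level over the tile and the jar's neck is bare. I'm lowering it.

Emit:
{"method": "arm_command", "body": {
  "rows": [
    {"dx": 0,"dy": 0,"dz": 3.5,"wx": 0,"wy": 0,"wz": 0,"hand": 1},
    {"dx": 0,"dy": 0,"dz": 7,"wx": 0,"wy": 0,"wz": 0,"hand": 1},
    {"dx": 0,"dy": 0,"dz": 9.5,"wx": 0,"wy": 0,"wz": 0,"hand": 1},
    {"dx": 0,"dy": 0,"dz": 10.4,"wx": 0,"wy": 0,"wz": 0,"hand": 1},
    {"dx": 0,"dy": 0,"dz": 10.5,"wx": 0,"wy": 0,"wz": 0,"hand": 1}
  ]
}}

```text
clock: 10.88
tcp_pos: [447.2, 279.1, 12.3]
tcp_rot: [3.141, -0.0, 1.292]
ft_force: [0.4, -0.3, -0.1]
opening: 55.6
finger_force: 30.0
```

Emit:
{"method": "arm_command", "body": {
  "rows": [
    {"dx": 0,"dy": 0,"dz": 0.05,"wx": 0,"wy": 0,"wz": 0,"hand": 1},
    {"dx": 0,"dy": 0,"dz": 0.1,"wx": 0,"wy": 0,"wz": 0,"hand": 1},
    {"dx": 0,"dy": 0,"dz": 0.15,"wx": 0,"wy": 0,"wz": 0,"hand": 1},
    {"dx": 0,"dy": 0,"dz": 0.2,"wx": 0,"wy": 0,"wz": 0,"hand": 1},
    {"dx": 0,"dy": 0,"dz": 0.2,"wx": 0,"wy": 0,"wz": 0,"hand": 1}
  ]
}}

```text
clock: 11.5
tcp_pos: [446.7, 278.9, 9.5]
tcp_rot: [-3.142, 0.0, 1.292]
ft_force: [-0.6, -0.3, 0.4]
opening: 55.6
finger_force: 30.0
```

Emit:
{"method": "arm_command", "body": {
  "rows": [
    {"dx": 0,"dy": 0,"dz": 0.05,"wx": 0,"wy": 0,"wz": 0,"hand": 1},
    {"dx": 0,"dy": 0,"dz": 0.1,"wx": 0,"wy": 0,"wz": 0,"hand": 1},
    {"dx": 0,"dy": 0,"dz": 0.1,"wx": 0,"wy": 0,"wz": 0,"hand": 1}
  ]
}}

```text
clock: 11.88
tcp_pos: [446.8, 278.9, 8.5]
tcp_rot: [3.142, -0.0, 1.292]
ft_force: [0.1, -0.2, 1.3]
opening: 55.4
finger_force: 30.0
```

Light contact (about 1 N). I'm releasing and backing off straight up.

Emit:
{"method": "arm_command", "body": {
  "rows": [
    {"dx": 0,"dy": 0,"dz": 0,"wx": 0,"wy": 0,"wz": 0,"hand": 0},
    {"dx": 0,"dy": 0,"dz": 0,"wx": 0,"wy": 0,"wz": 0,"hand": 0},
    {"dx": 0,"dy": 0,"dz": 0,"wx": 0,"wy": 0,"wz": 0,"hand": 0},
    {"dx": 0,"dy": 0,"dz": 0,"wx": 0,"wy": 0,"wz": 0,"hand": 0}
  ]
}}

```text
clock: 12.38
tcp_pos: [446.8, 278.9, 8.4]
tcp_rot: [3.142, 0.0, 1.292]
ft_force: [-0.3, -0.1, 0.4]
opening: 91.6
finger_force: 0.0
```

Emit:
{"method": "arm_command", "body": {
  "rows": [
    {"dx": 0,"dy": 0,"dz": -2,"wx": 0,"wy": 0,"wz": 0,"hand": 0},
    {"dx": 0,"dy": 0,"dz": -5,"wx": 0,"wy": 0,"wz": 0,"hand": 0},
    {"dx": 0,"dy": 0,"dz": -9,"wx": 0,"wy": 0,"wz": 0,"hand": 0},
    {"dx": 0,"dy": 0,"dz": -13,"wx": 0,"wy": 0,"wz": 0,"hand": 0},
    {"dx": 0,"dy": 0,"dz": -13,"wx": 0,"wy": 0,"wz": 0,"hand": 0}
  ]
}}

```text
clock: 13.0
tcp_pos: [447.9, 279.5, 141.3]
tcp_rot: [3.138, -0.004, 1.293]
ft_force: [-0.4, 0.6, -0.7]
opening: 93.8
finger_force: 0.0
```

```bash
python3 - <<'E'
from h import *
snap('wrist','f.png')
E
```

```text
(no output)
```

View pics/f.png

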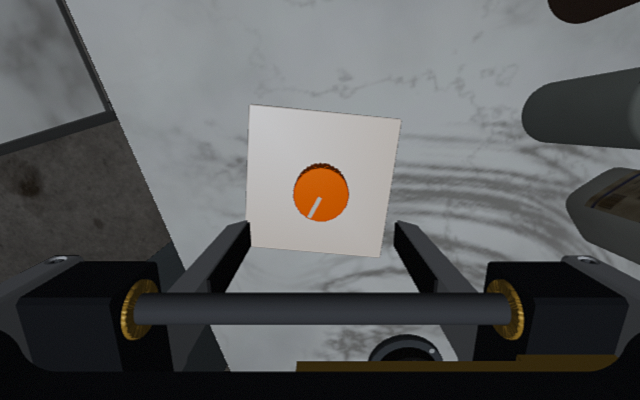

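The cap stands flat and top up at (321,193), in the middle of the tile, clear of the fingers.

```bash
python3 -c "
from cell import r
print(r.job_done())"
```

```text
the job is handed in; nothing more can be done
None
```

I unscrewed the orange cap in two twists with a fresh grip in between, lifted it straight off, and set it top up in the middle of the white tile. I never touched the blue-capped jar, and handed the job in after about 13 s; no verdict was returned.

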